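# Fix the smears and take the slide cassette out of its dock

### The job

Spray the smears with fixative: press the red nozzle cap of the sprayer behind the slide dock right down and let it spring back up, while the cassette is still in the dock. Then pinch the cassette's two orange side catches together with the fingers, lift the cassette about 12 cm straight out of the dock and finish while still holding it there, level and still, catches squeezed, resting on nothing. Leave the jars and the marker where they are.

Things in the scene. Friction and masses are not known exactly. Their poses are not given: they have to be found in the camera images.
- dock: Slide dock, fixed: grey base plate 124 x 104 x 8 mm, grey end stops and corner cheeks up to 30 mm high, and on its +y and -y sides a blue lip (32 mm long, 27.5 to 50 mm from the centre, top 27.5 mm above the bench) over the foot of each cassette catch. Origin: centre of the underside, on the bench; z up, x along the cassette's length; the sprayer is on its +x side.
- cassette_center (a point): Loose white slide cassette, about 0.16 kg, 84 mm long (x), 29 mm wide (y), 44 mm high, its middle block (34 mm long) 70 mm high; starts seated in the dock, underside 8 mm above the bench, 1.5 mm side play. An orange catch stands on its +y and its -y side; pinch along y. Unless both are in, they hook under the dock's lips. This point: on the centre line, 37 mm above the underside; z up.
- catch_a_face (a point): Middle of the finger face of the orange catch on the cassette's +y side: flat, ribbed, upright, 26 mm long in x, 40 mm high (34 to 74 mm above the cassette's underside; this point at 54 mm, 17 mm above cassette_center). The two faces stand 56 mm apart, 43 mm when both are fully in.
- catch_b_face (a point): The same on the cassette's -y side: middle of the finger face of the other orange catch.
- catch_a (a joint): The orange catch on the cassette's +y side: inward travel in m, 0 = out (latched), 0.0065 = fully in; frees the lip beyond about 0.005. Sprung: about 3 N to start, 7 N fully in; springs out when let go.
- catch_b (a joint): The orange catch on the cassette's -y side, the same: 0 = out, 0.0065 = fully in.
- sprayer: Fixative sprayer, fixed to the bench 138 to 152 mm from the dock's centre on the dock's +x side: round steel holder 68 mm across, blue bottle 44 mm across, the nozzle towards the dock. Origin: centre of its underside on the bench; z up.
- spray_top (a point): Middle of the top of the sprayer's red nozzle cap: a disc 34 mm across and 18 mm high, its top 140 mm above the bench when up. Press here straight down. A white nozzle 10 mm long sticks out of its side towards the dock.
- spray_cap (a joint): Downward travel of the nozzle cap in m: 0 = up, 0.008 = right down on its stop. Sprung: about 2.5 N to start, 8 N at the bottom; springs back by itself.
- rack: White tube rack, fixed, 80 x 182 mm (x, y), with capped tubes up to 104 mm high; it stands to the other side of the robot from the dock. Origin: centre of its underside. Not part of the job.
- marker_center (a point): Loose marker pen lying on the bench beyond the sprayer, in front of two jars, 130 mm long (its x), 15 mm thick; this point: its middle. Leave it.
- jar_a_center (a point): Loose specimen jar, red lid, 62 mm across, 66 mm high; this point: its centre. Leave it.
- jar_b_center (a point): Loose specimen jar, red lid, 62 mm across, 66 mm high; this point: its centre. Leave it.
- jar_c_center (a point): Loose specimen jar, red lid, 62 mm across, 66 mm high; this point: its centre. Leave it.
- jar_d_center (a point): Loose specimen jar, white lid, 62 mm across, 66 mm high; this point: its centre. Leave it.
Mind the look-alikes: they are no part of the job. What is shaped like the part that bears cassette_center but black or purple is not meant.

How it is judged:
On the way, in this order (a step that is already met when the one before it is completed fails the run):
1. The red nozzle cap is pressed down (at least 6 of its 8 mm) while the cassette sits in the dock (value of joint spray_cap above 0.006 m and z of cassette_center in the frame of dock below 0.055 m and horizontal distance between cassette_center and dock below 0.01 m), for 0.1 s.
2. The cap has sprung back up (value of joint spray_cap below 0.002 m), for 0.1 s.
3. The cassette is lifted free, both catches pinched in (z of cassette_center in the frame of dock above 0.125 m and value of joint each of catch_a, catch_b above 0.005 m and contact force between the fingers and cassette above 4 N and contact force between cassette and dock below 0.1 N and contact force between cassette and sprayer below 0.1 N and contact force between cassette and rack below 0.1 N), for 0.2 s.
At the end, for the whole second after the job is handed in: The fingers grip the cassette (over 4 N) with both catches in at least 5 mm, its centre at least 125 mm above the bench (80 mm above its seat), level within 15 degrees, still, touching neither dock, sprayer nor rack; the nozzle cap is up (all of step 3 and angle between cassette_center's own z axis and vertical below 0.26 rad and linear speed of cassette below 0.03 m/s and angular speed of cassette below 0.3 rad/s and value of joint spray_cap below 0.002 m); the arm keeps its last pose, push and grip.
It fails at once if a jar or the marker is moved more than 25 mm (distance of any of jar_a_center, jar_b_center, jar_c_center, jar_d_center, marker_center from where it was at the start of the episode above 0.025 m).
It also fails if it takes over 43 s, if anything falls off the work surface, if the arm or the gripper's body presses on something with over 40 N, if the wrist force passes 120 N, or if a joint passes its speed limit or range.

### The arm

A 6-joint arm with a two-finger parallel gripper is mounted at the origin on the work surface. World frame = base frame: x ahead of the robot, y to its left, z up, the work surface at z = 0. Lengths are in m, angles in rad, forces in N, time in s.
With the tool pointing down it reaches from about 0.425 to 0.925 m from the base axis. Payload 12.5 kg.
Tool frame: the origin (TCP) lies at the very end of the fingers, on their centre line; the grasp point (between the pads) lies 19 mm behind it; z points along the fingers, y is the line along which they close (so a half turn about z gives the same grasp; the last joint's range is limited). The gripper opens to 85 mm and grips with 20 to 120 N. Pads are 22 mm wide; open, the fingers measure 114 mm over their backs; the gripper's body (76 mm by 85 mm) begins 54 mm behind the grasp point. The pads swing forward as they close: fully open they stand 13 mm farther back than shut.
Start: joints at [-1.385, 0.491, 1.559, -0, 1.092, -0.106], TCP at [0.18, -0.599, 0.231] pointing down, gripper open.
Joint ranges: [-3.1, 3.1], [-0.84, 2.19], [0.05, 2.79], [-1.13, 4.28], [0.06, 2.93], [-2.69, 2.69]. Speed limits (rad/s): [2.22, 2.22, 2.79, 3.14, 3.14, 3.14].

### API

Orientations are given as a unit quaternion [x, y, z, w].
In Python, from rig import manip, set_gripper, kinematics, viewer gives the robot as it stands. The module is installed in compiled form; this text tells all that it offers. Calls block until the motion is done:
- manip.move_ptp(position, orientation): joint-space move of the TCP to a pose.
- manip.movel(position, orientation=None, velocity=0.15): straight line of the TCP; orientation=None keeps the orientation; velocity is the mean speed in m/s.
- manip.set_joints(angles): joint-space move.
- set_gripper(opening, strength=None): finger opening in m; strength is the grip in N (None keeps the last); returns when the fingers have stopped.
- manip.sleep(seconds).
- kinematics.inverse_kinematics(position, orientation): joint angles nearest the present ones, or None.
- manip.read_state(): the state.
- viewer.grab_frame(name): name is "scene" or "top" or "wrist"; returns the picture (420x560x3 uint8, blue, green, red); there is no depth.
- viewer.camera_params(name): a dict with "mtx" (3x3 intrinsics, pixels), "R" (3x3) and "t" (3): a world point X has camera coordinates R X + t. Camera axes: x right, y down, z forward; pixel columns grow to the right and rows downward; lengths in m; the calibration is good to about 2 mm. A picture is of the moment at which its call begins: read the wrist's pose just before it. camera_params takes no time and is no camera call; for the wrist camera it gives the pose at the moment of the call.
A pose or a line that the arm cannot do raises manip.Unreachable and nothing moves.
- manip.hand_in(): hands the job in; it is judged then, once.
The state is a dict: "time": time; "joint_positions": joint angles; "joint_velocities": joint speeds; "effort": joint torques, N m; "ee_pos": TCP position; "ee_rot": TCP orientation; "wrist_force": force on the tool from outside, world axes, zero at the start; "torque": the same for the moment, N m; "grip_width": finger opening in m; "grip_force": force on a finger pad.
Only numpy, scipy, OpenCV 4.12 (cv2) and the standard library are available. Lean on these libraries where they do the work, as an engineer would, in place of code of your own. Each camera call takes 0.05 s, during which the arm holds its last target. There are 200 camera calls.

## Working session

There is one attempt and no reset: what is moved stays moved. The work goes in short steps, each a Python script; the robot and the scene stay as the last script left them, time stands still between calls to the robot, and variables do not carry over. Pictures are saved under pics/ and viewed, at most 10 in all, crops included, and the job is handed in when it is done.

```bash
mkdir -p pics
python3 - <<'E'
from rig import manip, viewer
import cv2,numpy as np
s=manip.read_state();print(s['time'],s['ee_pos'],s['ee_rot'])
for n in("scene","top"):
    cv2.imwrite(f"pics/{n}0.png",viewer.grab_frame(n))
    p=viewer.camera_params(n);print(n,p['mtx'].tolist(),np.round(p['R'],3).tolist(),np.round(-p['R'].T@p['t'],3))
E
```

```text
0.0 [ 0.17976015 -0.59835714  0.23073774] [ 9.89375521e-01  1.45381463e-01 -3.29711581e-05 -5.54552333e-04]
scene [[430.9218592575795, 0.0, 281.17668166941843], [0.0, 430.9218592575795, 206.9924164630033], [0.0, 0.0, 1.0]] [[-0.586, 0.81, -0.013], [0.669, 0.475, -0.572], [-0.457, -0.344, -0.82]] [1.118 0.368 1.009]
top [[463.98517130986875, 0.0, 279.51249112345005], [0.0, 463.98517130986875, 205.27131323394713], [0.0, 0.0, 1.0]] [[-0.02, -1.0, -0.0], [-0.997, 0.02, -0.077], [0.077, -0.001, -0.997]] [0.531 0.02  1.465]
```

View pics/top0.png

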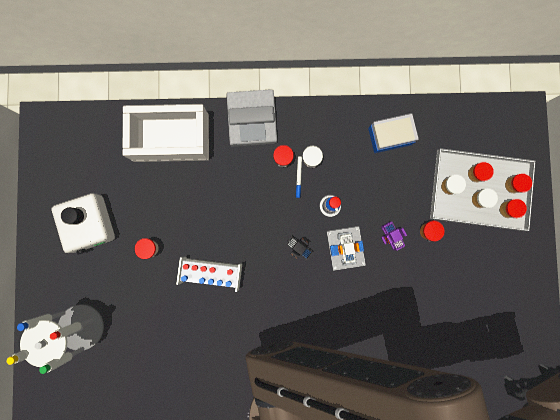

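View pics/scene0.png

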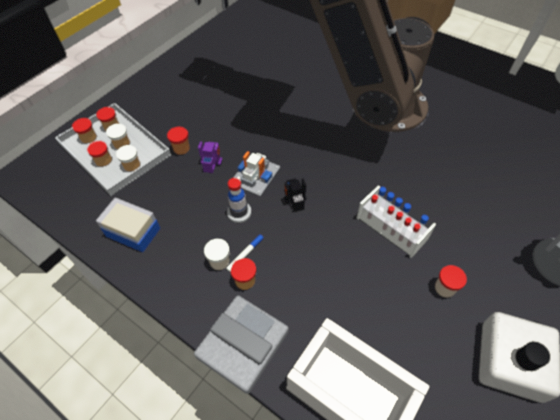

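Candidates (top view): white cassette with orange catches (347,248), black look-alike (299,246), and purple look-alike (394,236). For the cap: red cap (335,203), jar lids (284,155) and (433,231). By the description I choose the white cassette on the grey dock and the cap on the blue bottle. Next I check both in a close crop.

```bash
cat > h.py <<'E'
from rig import manip, set_gripper, kinematics, viewer
import cv2,numpy as np
from scipy.spatial.transform import Rotation as Ro
def onz(p,uv,z):
    d=p['R'].T@np.linalg.inv(p['mtx'])@np.array([*uv,1.]); c=-p['R'].T@p['t']
    return c+d*(z-c[2])/d[2]
def proj(p,X):
    q=p['mtx']@(p['R']@np.asarray(X,float)+p['t']); return q[:2]/q[2]
def down(yaw):  # tool y axis along world direction yaw+90deg (mod 180), z down
    return Ro.from_euler('z',yaw)*Ro.from_quat([1,0,0,0])
E
python3 - <<'E'
from h import *
p=viewer.camera_params("top")
for n,uv,z in [("cass",(347,248),.078),("dockcorners",(328,229),.008),("",(361,227),.008),("",(366,266),.008),("",(332,270),.008),("cap",(335,203),.14),("holder",(330,206),.01)]: print(n,onz(p,uv,z).round(3))
a=cv2.imread("pics/top0.png")[175:285,270:420]
b=cv2.imread("pics/scene0.png")[125:235,180:330]
cv2.imwrite("pics/c1.png",cv2.resize(np.vstack([a,b]),None,fx=2.7,fy=2.7,interpolation=cv2.INTER_CUBIC))
E
```

```text
cass [ 0.506 -0.18   0.078]
dockcorners [ 0.566 -0.133  0.008]
 [ 0.57  -0.236  0.008]
 [ 0.448 -0.248  0.008]
 [ 0.438 -0.141  0.008]
cap [ 0.636 -0.141  0.14 ]
holder [ 0.638 -0.141  0.01 ]
```

View pics/c1.png

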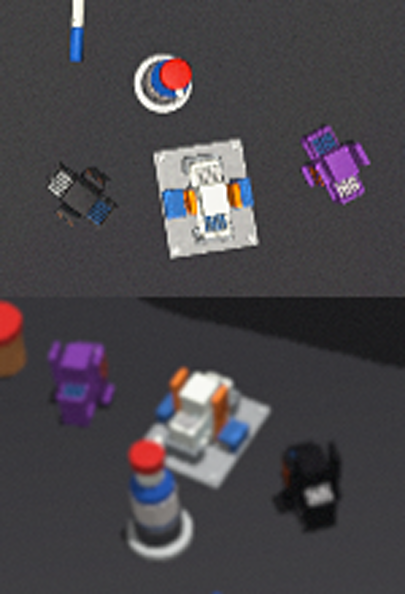

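The crop confirms it: the white cassette with orange catches sits on the grey dock, and the red cap is on the blue bottle next to it. The look-alikes stand apart to either side. Now a close wrist look.

Run:
```python
from h import *
set_gripper(0.0,40)
q=down(np.radians(4.5)).as_quat()
manip.move_ptp([0.53,-0.18,0.34],q)
s=manip.read_state();print(s['time'],s['ee_pos'],s['joint_positions'].round(2) if hasattr(s['joint_positions'],'round') else s['joint_positions'])
p=viewer.camera_params("wrist");im=viewer.grab_frame("wrist")
np.savez("w1.npz",**p);cv2.imwrite("pics/w1.png",im)
print(-p['R'].T@p['t'],p['R'].round(2).tolist())
```

```text
2.875 [ 0.52981897 -0.18067817  0.33976979] [-0.45  0.3   1.56 -0.    1.27  1.05]
[ 0.61206077 -0.17514706  0.48176764] [[0.08, -1.0, -0.0], [-0.95, -0.07, 0.32], [-0.32, -0.02, -0.95]]
```

View pics/w1.png

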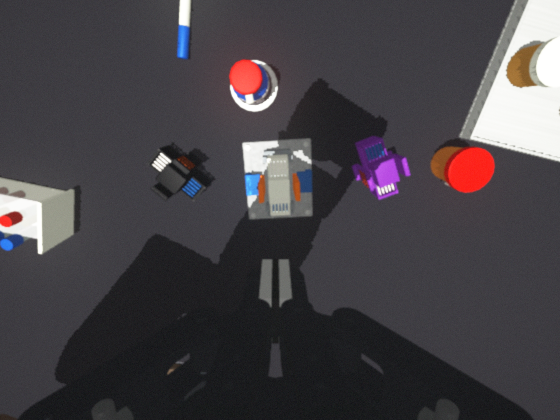

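The wrist view shows the cap at about (246,76) and dock corners at about (243,142), (310,139), (313,216) and (249,219). The orange catches are at about (262,190) and (296,190), the block between them.

Run:
```python
from h import *
p=dict(np.load("w1.npz"));im=cv2.imread("pics/w1.png")
hsv=cv2.cvtColor(im,cv2.COLOR_BGR2HSV)
m=((hsv[...,0]<6)|(hsv[...,0]>174))&(hsv[...,1]>150)&(hsv[...,2]>120); m=m.astype('u1');m[:,320:]=0;m[130:]=0;m[:,:200]=0
ys,xs=np.nonzero(m);print("cap px",xs.mean(),ys.mean(),xs.min(),xs.max(),ys.min(),ys.max())
(c,r)=cv2.minEnclosingCircle(np.c_[xs,ys].astype('f4'));print(c,r)
print("cap",onz(p,c,.137),"top view",onz(viewer.camera_params("top"),(335,203),.14))
C=np.array([onz(p,u,.008) for u in[(243,142),(310,139),(313,216),(249,219)]]);print(C.round(4).tolist(),C.mean(0))
print("edges",np.linalg.norm(C-np.roll(C,-1,0),axis=1))
d=(C[0]+C[1]-C[2]-C[3]);print("yaw",np.degrees(np.arctan2(d[1],d[0]))); d=C[0]+C[3]-C[1]-C[2];print(np.degrees(np.arctan2(-d[0],d[1])))
cv2.imwrite("pics/c2.png",cv2.resize(im[50:240,210:350],None,fx=3.1,fy=3.1,interpolation=cv2.INTER_CUBIC))
```

```text
cap px 245.21743929359823 76.53532008830022 229 261 59 94
(245.44444274902344, 76.70370483398438) 18.0357666015625
cap [ 0.64129953 -0.14233391  0.137     ] top view [ 0.63636879 -0.14090036  0.14      ]
[[0.5618, -0.1306, 0.008], [0.5739, -0.2306, 0.008], [0.4528, -0.2493, 0.008], [0.4396, -0.1458, 0.008]] [ 0.50700499 -0.18904873  0.008     ]
edges [0.10072215 0.12258457 0.10432421 0.12314683]
yaw 7.919364547690295
7.099407343627455
```

View pics/c2.png

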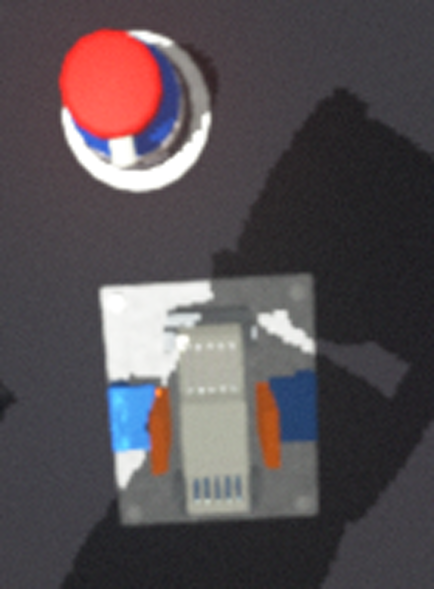

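Run:
```python
from h import *
p=dict(np.load("w1.npz"))
for u in[(261.6,188.7),(296.5,187)]: print("catch",onz(p,u,.08).round(4))
q=down(np.radians(7.5)).as_quat()
x,y=.639,-.142
manip.move_ptp([x,y,.2],q); manip.movel([x,y,.147],velocity=.12)
f0=manip.read_state()['wrist_force'][2]
z=.142
while z>.122:
    manip.movel([x,y,z],velocity=.03); s=manip.read_state(); f=s['wrist_force'][2]-f0
    print(round(z,4),s['ee_pos'][2].round(4),round(f,2))
    if f>12: break
    z-=.001
manip.sleep(.3); s=manip.read_state();print(s['ee_pos'],s['wrist_force'])
manip.movel([x,y,.2],velocity=.12);manip.sleep(.2);print(manip.read_state()['time'])
```

```text
catch [ 0.5101 -0.1649  0.08  ]
catch [ 0.5161 -0.2112  0.08  ]
0.142 0.1422 1.14
0.141 0.141 1.14
0.14 0.1401 2.09
0.139 0.1392 4.45
0.138 0.1381 4.79
0.137 0.1371 5.41
0.136 0.1361 5.77
0.135 0.1352 6.42
0.134 0.1342 7.5
0.133 0.1333 8.21
0.132 0.1324 9.5
0.131 0.132 13.67
[ 0.63916082 -0.14205372  0.13203069] [-2.30066394  0.85978562 11.73478051]
8.5667
```

Run:
```python
from h import *
q=down(np.radians(7.5)).as_quat()
x,y=.508,-.1885
set_gripper(.085)
manip.move_ptp([x,y,.16],q); manip.movel([x,y,.040],velocity=.1)
s=manip.read_state();print(s['ee_pos'],s['wrist_force'])
set_gripper(.04,40);manip.sleep(.2)
s=manip.read_state();print(s['time'],s['grip_width'],s['grip_force'],s['wrist_force'])
cv2.imwrite("pics/w2.png",viewer.grab_frame("wrist"))
```

```text
[ 0.50826828 -0.18861865  0.04050868] [-0.65953836 -0.23929086 -0.69830118]
12.0417 0.040864089206465594 28.61757606267929 [-2.39008622  1.75710226 12.76487037]
```

View pics/w2.png

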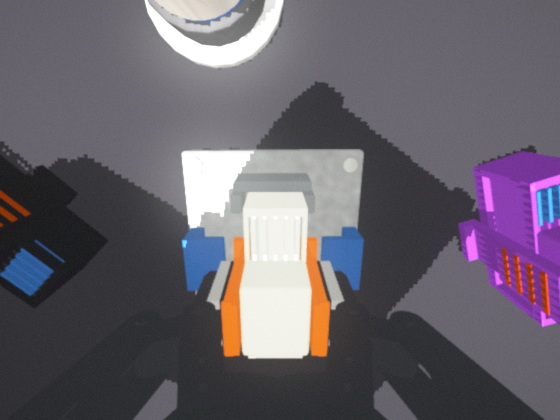

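The picture shows the fingers on both orange catches, near (232,300) and (318,300), and the cassette centred. I'll close fully for grip margin and lift.

Run:
```python
from h import *
x,y=.508,-.1885
set_gripper(.03,45)
s=manip.read_state();print(s['grip_width'],s['grip_force'],s['wrist_force'])
for z in(.048,.06,.08):
    manip.movel([x,y,z],velocity=.04)
    s=manip.read_state();print(z,s['grip_width'],s['grip_force'],s['wrist_force'])
    if abs(s['wrist_force'][2])>25: break
else:
    manip.movel([x,y,.165],velocity=.08);manip.sleep(.5)
s=manip.read_state();print(s['time'],s['ee_pos'],s['grip_width'],s['grip_force'],s['wrist_force'])
w=viewer.grab_frame("wrist");a=viewer.grab_frame("scene")
cv2.imwrite("pics/w3.png",np.hstack([cv2.resize(w,(400,300)),cv2.resize(a[80:290,130:410],(400,300))]))
```

```text
0.039145593959328984 43.27299356460571 [-3.21641831  2.7901578  19.15746679]
0.048 0.038645842503361595 46.2778115272522 [ 0.08430355  0.33379666 -2.26289353]
0.06 0.03827605847127565 46.27820312976837 [ 0.17538985  0.32713539 -1.48510594]
0.08 0.0382640094342762 46.27811551094055 [-0.21083322 -0.5644204  -2.04925516]
15.475 [ 0.50800329 -0.18851253  0.16496085] 0.038295425988495294 46.27934753894806 [ 0.40712042  0.59807978 -0.0866795 ]
```

View pics/w3.png

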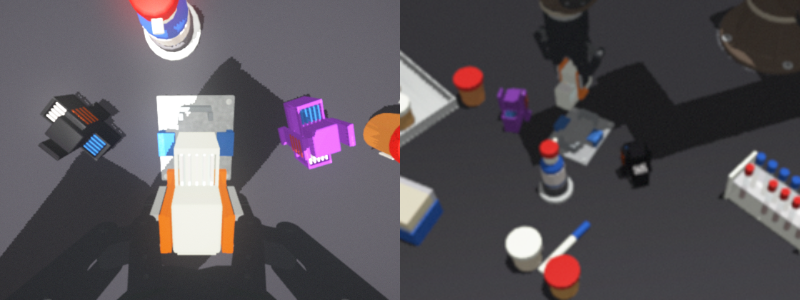

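The wrist view (left half) shows the cassette at (195,200), in the same place between the fingers as before and level. The dock at (195,130) is empty. The scene view shows the cap up and the jars and marker in place.

Run:
```python
from h import *
print(manip.hand_in())
```

```text
the job is handed in; nothing more can be done
None
```

I pressed the nozzle cap fully down and it sprang back up. The cassette was then pinched and lifted about 12.5 cm, and I handed the job in with it held level, but the hand-in returned no verdict.

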